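# Put the gauge set back into its caddy

## Robot

A 7-joint arm with a two-finger parallel gripper is mounted at the origin on the work surface; the furniture and walls round the work are solid. World frame = base frame: x ahead of the robot, y to its left, z up, the work surface at z = 0. Lengths are in m, angles in rad, forces in N, time in s.
With the tool pointing down it reaches from about 0.4 to 0.875 m from the base axis. Payload 19.3 kg.
Tool frame: the origin (TCP) lies on the mounting face of the last link; the fingertips stand 173 mm ahead of it and the grasp point (between the pads) lies 155 mm ahead of it; z points along the fingers, y is the line along which they close (so a half turn about z gives the same grasp; the last joint's range is limited). The gripper opens to 85 mm and grips with 20 to 120 N. Pads are 22 mm wide; open, the fingers measure 114 mm over their backs; the gripper's body (76 mm by 85 mm) begins 54 mm behind the grasp point. The pads swing forward as they close: fully open they stand 13 mm farther back than shut.
Start: joints at [1.038, 0.521, -0.036, 1.599, 0.021, 1.021, -0.113], TCP at [0.279, -0.559, 0.405] pointing down, gripper open.
Joint ranges: [-2.91, 2.91], [-0.3, 2.13], [-1.5, 1.42], [0.17, 2.43], [-1.26, 4.41], [0.16, 1.93], [-2.52, 2.52]. Speed limits (rad/s): [1.89, 1.89, 2.39, 2.39, 3.01, 3.01, 3.01].

## Interface

Orientations are given as [roll, pitch, yaw] about the fixed x, y, z axes, in that order (R = Rz(yaw) Ry(pitch) Rx(roll)).
In Python, from workcell import bot, vision gives the robot as it stands.
- The arm moves only by the shell command python3 -m creep 'ROWS' [FORCE]. ROWS is JSON, a list that holds one entry, the list of rows, each a list of 7 numbers: the opening, from -1 (shut) to 1 (fully open), then the shift along the tool's x, y, z in cm, then the turn, a rotation vector about the tool's x, y, z in rad. In form: [[[grip, tx, ty, tz, rx, ry, rz], ...]]. A call has 1 to 12 rows; each row shifts and turns the commanded pose from where the row before left it, along the tool's axes as they then stand; what a row does not reach is not made up. A row lasts 1/8 s, in which the tool goes at most 62.5 mm and 10.7 degrees, less where a joint would pass 70% of its speed; a pose out of reach is approached as far as the arm can. A call with a gripper value outside its range is refused whole. The fingers move at their own pace and stop on an object; FORCE is the grip in N (left out, the last holds). Time passes only in rows, so rows that do not move let the fingers close. It gives the time, the measured TCP pose, the force, the opening and the grip force at its end, in the units of the state.
- bot.observe(): the state, without advancing time (a new reading comes with each control period).
- vision.grab_frame(name): name is "scene" or "top" or "wrist"; returns a dict with "image" (400x640x3 uint8, blue, green, red), "depth" (400x640 float32, m along the optical axis (not along the pixel's ray), 0 where there is no reading), "fovy" (degrees; the focal length in pixels is half the picture's height over the tangent of half this angle, whatever the lens; pixels are square), "cx", "cy" (the principal point, pixels), "k1" (the pictures are not rectified: a ray, as slopes to the right and down, at radius r is drawn at 1 + k1 r^2 times it, then the intrinsics apply), "cam_to_world" (4x4, takes a point from camera to world coordinates); the wrist camera has in their place "tool_from_camera" (4x4, takes a point from camera to tool coordinates, whose origin is the TCP and whose axes are the flange's). Camera axes: x right, y down, z forward; pixel columns grow to the right and rows downward; lengths in m; the calibration is good to about 2 mm. A picture is of the moment at which its call begins: read the wrist's pose just before it.
- bot.job_done(): hands the job in; it is judged then, once.
The state is a dict: "clock": time; "qpos": joint angles; "qd": joint speeds; "joint_efforts": joint torques, N m; "position": TCP position; "tool_rot": TCP orientation; "force": force on the tool from outside, world axes, zero at the start; "moment": the same for the moment, N m; "grip_width": finger opening in m; "finger_force": force on a finger pad.
Only numpy, scipy, OpenCV 4.12 (cv2) and the standard library are available. Lean on these libraries where they do the work, as an engineer would, in place of code of your own. Each camera call takes 0.05 s, during which the arm holds its last target. There are 200 camera calls.

## Task

Put the three gauges that lie about the bench - the steel ring gauge, the steel setting block and the brass test weight - back into the blue caddy, each flat and fully down in its own nest: the ring over the post, the block in the rectangular pocket, the weight upright in the round cup. Leave the look-alikes - the white solder spool, the stamp and the wooden block - where they are.

Things in the scene. Friction and masses are not known exactly. Their poses are not given: they have to be found in the camera images.
- ring_gauge: Bright steel ring gauge, a flat plain ring, outside diameter 64 mm, bore about 38 mm, 18 mm high, 0.22 kg, lying flat. Origin at the centre of its underside, z up. Grip across the outside.
- setting_block: Bright steel setting block 30 (x) x 50 (y) x 30 mm high, 0.31 kg. Origin at the centre of its underside, z up. Grip across the 30 mm width.
- test_weight: Pale brass test weight standing upright: cylinder 31 mm across and about 30 mm high with a small knob on top, 47 mm high in all, 0.2 kg. Origin at the centre of its underside, z up. Grip across the body, round.
- solder_spool: Look-alike of the ring gauge, stays where it is: white spool of solder wire standing on its flange, a round disc with a hole seen from above, 56 mm across, 40 mm high. Origin at the centre of its underside.
- stamp: Look-alike of the test weight, stays where it is: rubber stamp with a brown wooden knob handle on a black foot 24 x 36 mm, 62 mm high. Origin at the centre of its underside.
- wood_block: Look-alike of the setting block, stays where it is: brown wooden block 30 (x) x 50 (y) x 28 mm high. Origin at the centre of its underside.
- ring_nest: Fixed in the caddy: white plate 74 x 74 x 8 mm, origin at the centre of its underside, z up, x along the caddy; things rest on its top, 8 mm above the origin. Nest of the ring gauge: an upright round steel post in the middle, 20 mm in diameter, standing 14 mm above the plate, on a grey disc 62 mm across; the ring goes flat on the plate, over the post.
- block_nest: Fixed in the caddy: white plate 74 x 74 x 8 mm, origin at the centre of its underside, z up, x along the caddy; things rest on its top, 8 mm above the origin. Nest of the setting block: a rectangular pocket with black walls 4 mm thick and 10 mm high above the plate, clear inside 66 mm along x and 46 mm along y; the block lies flat in it, its long side along the nest's x.
- weight_nest: Fixed in the caddy: white plate 74 x 74 x 8 mm, origin at the centre of its underside, z up, x along the caddy; things rest on its top, 8 mm above the origin. Nest of the test weight: a round brass-coloured wall in the middle, clear inside diameter 49 mm, 3 mm thick, 10 mm high above the plate; the weight stands upright in it.
- caddy: Shallow blue tray 242 (x, length, 266 mm over its end lugs) x 88 (y) mm, rim 12 mm high, fixed to the bench; origin at the centre of its underside, z up. It holds the three nests in a row along its x, 76 mm apart, their order differing from start to start.
Not all that is in view belongs to the job. What is shaped like the setting_block but purple is not meant.

How it is judged:
At the end, for the whole second after the job is handed in: Ring gauge, setting block and test weight each rest in their own nest: within 14 mm of the nest's centre, on the plate (underside within 4 mm of its face), tilted less than 0.1 rad, at rest and released; solder spool, stamp and wooden block are within 30 mm of where they stood (horizontal distance between ring_gauge and ring_nest below 0.014 m and z of ring_gauge in the frame of ring_nest between 0.004 and 0.012 m and angle between each of ring_gauge, setting_block, test_weight's own z axis and vertical below 0.1 rad and linear speed of each of ring_gauge, setting_block, test_weight below 0.02 m/s and contact force between the fingers and ring_gauge below 0.1 N and horizontal distance between setting_block and block_nest below 0.014 m and z of setting_block in the frame of block_nest between 0.004 and 0.012 m and contact force between the fingers and setting_block below 0.1 N and horizontal distance between test_weight and weight_nest below 0.014 m and z of test_weight in the frame of weight_nest between 0.004 and 0.012 m and contact force between the fingers and test_weight below 0.1 N and distance of each of solder_spool, stamp, wood_block from where it was at the start of the episode below 0.03 m); the robot touches nothing.
It fails at once if a look-alike (solder spool, stamp or wooden block) is shifted or lifted by more than 30 mm (distance of any of solder_spool, stamp, wood_block from where it was at the start of the episode above 0.03 m).
It also fails if it takes over 96 s, if anything falls off the work surface, if the arm or the gripper's body presses on something with over 40 N, if the wrist force passes 120 N, or if a joint passes its speed limit or range.

## Working session

There is one attempt and no reset: what is moved stays moved. The work goes in short steps, Python scripts to look and compute and a shell command to move; the robot and the scene stay as the last step left them, time stands still between calls to the robot, and variables do not carry over. Pictures are saved under pics/ and viewed, at most 14 in all, crops included, and the job is handed in when it is done.

```bash
mkdir -p pics; ls; cat > h.py <<'E'
import numpy as np, cv2
from workcell import bot, vision
from scipy.spatial.transform import Rotation as R
def pose():
    s=bot.observe(); T=np.eye(4); r=np.array(s["tool_rot"],float)
    T[:3,:3]=r if r.shape==(3,3) else R.from_euler('xyz',r).as_matrix(); T[:3,3]=s["position"]; return T
def grab(n):
    T=pose(); f=vision.grab_frame(n)
    f["M"]=np.array(f["cam_to_world"]) if "cam_to_world" in f else T@np.array(f["tool_from_camera"])
    F=200/np.tan(np.radians(f["fovy"])/2); f["K"]=np.array([[F,0,f["cx"]],[0,F,f["cy"]],[0,0,1.]]); return f
def slopes(f,uv):
    p=(np.atleast_2d(uv).astype(float)-[f["cx"],f["cy"]])/f["K"][0,0]; q=p.copy()
    for _ in range(20): q=p/(1+f["k1"]*(q**2).sum(1,keepdims=True))
    return q
def onplane(f,uv,z):
    q=slopes(f,uv); d=np.c_[q,np.ones(len(q))]@f["M"][:3,:3].T; o=f["M"][:3,3]
    return o+d*((z-o[2])/d[:,2])[:,None]
def depthpt(f,uv):
    uv=np.atleast_2d(uv); q=slopes(f,uv); d=f["depth"][uv[:,1].astype(int),uv[:,0].astype(int)]
    return (np.c_[q,np.ones(len(q))]*d[:,None])@f["M"][:3,:3].T+f["M"][:3,3]
def save(f,n): cv2.imwrite(f"pics/{n}.png",f["image"])
E
python3 - <<'E'
from h import *
s=bot.observe(); print(s)
for n in("top","scene","wrist"):
    f=grab(n); save(f,n+"0"); print(n,f["fovy"],f["cx"],f["cy"],f["k1"],f["M"].round(3).tolist())
a=cv2.imread("pics/top0.png")
E
```

```text
pics
{'clock': 0.0, 'qpos': array([ 1.03776454,  0.5220188 , -0.03630552,  1.60004101,  0.02122102,
        1.02110509, -0.1127886 ]), 'qd': array([ 1.59555666e-03, -1.67310419e-05, -8.29715418e-04, -2.32074019e-03,
        3.59024670e-04,  1.35598584e-03,  1.20111448e-03]), 'joint_efforts': array([-3.05902440e-04, -9.27076650e+01,  1.98015936e+00, -3.69918001e+01,
        1.77682971e-02,  8.28081305e-03, -6.83579060e-05]), 'position': array([ 0.27894926, -0.55912315,  0.40411107]), 'tool_rot': array([-3.14041135e+00,  1.14932234e-04,  4.62825905e-01]), 'force': array([ 0.77037678,  0.64836617, -0.03049561]), 'moment': array([-0.04057944, -0.01096874, -0.01016772]), 'finger_force': 0.0, 'grip_width': 0.08545437815839649}
top 51.50129189669283 314.1986271573845 195.04403470446252 -0.013151978061290025 [[-0.004, -0.998, 0.067, 0.32], [-1.0, 0.004, -0.007, -0.011], [0.006, -0.067, -0.998, 1.141], [0.0, 0.0, 0.0, 1.0]]
scene 43.498726315011794 314.30441605938285 199.23581325790974 -0.04066256609355573 [[-0.88, -0.247, 0.405, -0.255], [-0.474, 0.479, -0.738, 1.204], [-0.012, -0.842, -0.539, 0.928], [0.0, 0.0, 0.0, 1.0]]
wrist 62.36006424539552 317.5915144191649 191.80621243912577 -0.06852901974419445 [[0.445, -0.861, -0.247, 0.341], [-0.896, -0.428, -0.121, -0.528], [-0.001, 0.275, -0.961, 0.374], [0.0, 0.0, 0.0, 1.0]]
```

View pics/top0.png

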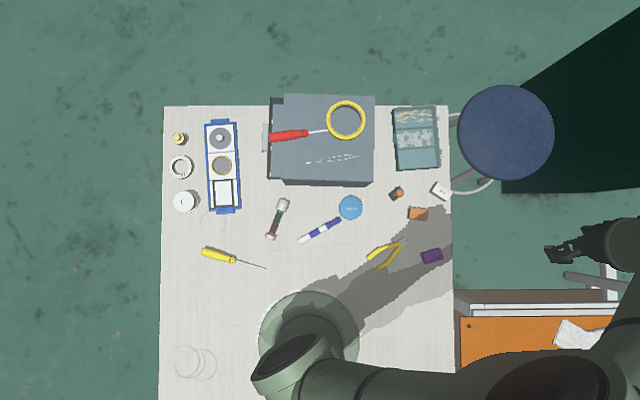

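View pics/scene0.png

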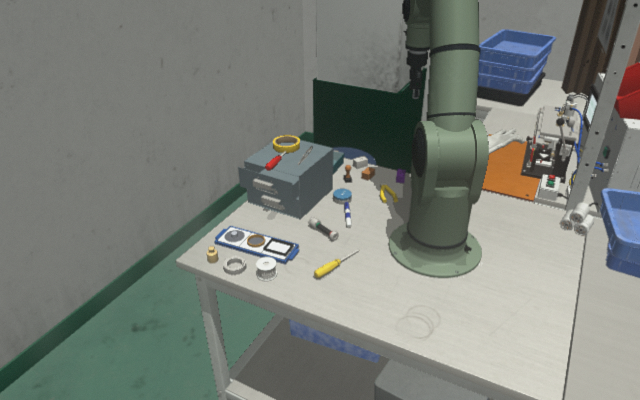

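The top view shows:
- **Caddy:** (222,166), with nests ring (220,138), weight (222,165) and block (224,193).
- **Weight candidates:** brass weight (180,139); stamp (396,193).
- **Ring candidates:** steel ring (181,167); spool (186,202); yellow tape (346,120).
- **Block candidates:** bright steel (440,190); wooden block (417,213); purple (431,256).

By the description I choose (180,139), (181,167) and (440,190). A close crop will check them.

```bash
python3 - <<'E'
from h import *
f=grab("top"); g=grab("scene")
a=f["image"]; 
c1=cv2.resize(a[110:222,160:250],None,fx=4.4,fy=4.4,interpolation=2); c2=cv2.resize(a[165:277,375:460],None,fx=4.4,fy=4.4,interpolation=2)
h=min(len(c1),len(c2)); cv2.imwrite("pics/crop1.png",np.hstack([c1[:h],c2[:h]])[:600,:800])
for n,uv in dict(weight=(180,139),ring=(181,158),spool=(186,202),n1=(220,138),n2=(222,165),n3=(224,193),block=(440,190),wood=(417,213),stamp=(396,193),purple=(431,256),cab=(320,150),tin=(350,207),cloth=(415,140),torch=(277,218)).items():
    p=depthpt(f,uv)[0]; print(n,p.round(3))
E
```

```text
weight [0.547 0.345 0.032]
ring [0.498 0.346 0.016]
spool [0.377 0.325 0.033]
n1 [0.55  0.237 0.027]
n2 [0.479 0.234 0.012]
n3 [0.402 0.228 0.01 ]
block [ 0.406 -0.357  0.03 ]
wood [ 0.345 -0.294  0.028]
stamp [ 0.397 -0.232  0.058]
purple [ 0.23  -0.328  0.032]
cab [ 0.492 -0.031  0.167]
tin [ 0.362 -0.114  0.026]
cloth [ 0.541 -0.29   0.041]
torch [0.333 0.082 0.023]
```

View pics/crop1.png

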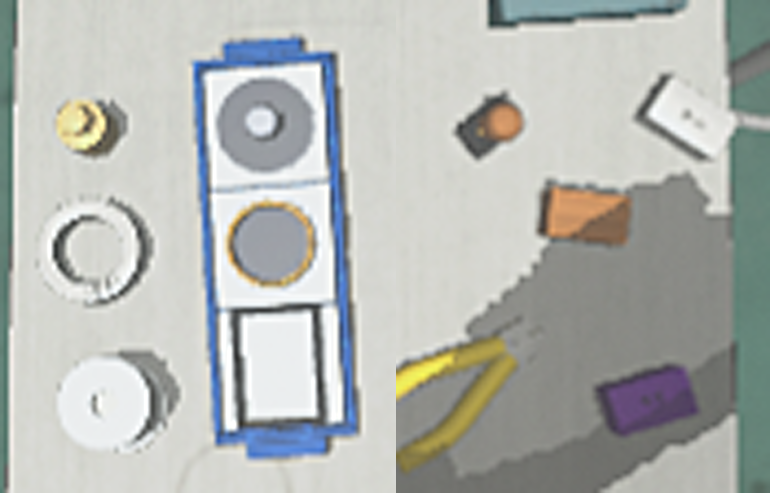

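The crop confirms the choice. Left half: brass weight (80,125), steel ring (95,250), spool (105,400). Right half: bright block (688,118) against wooden (588,213) and purple (648,400). I'll move over the steel block.

```bash
cat >> h.py <<'E'
def plan(x,y,z,yaw):
    "tool shift cm (apply before the turn), then rotation vector in tool axes"
    T=pose(); d=T[:3,:3].T@(np.array([x,y,z])-T[:3,3])*100
    rv=(R.from_matrix(T[:3,:3]).inv()*R.from_euler('xyz',[np.pi,0,yaw])).as_rotvec()
    print("at",T[:3,3].round(4),"yaw",R.from_matrix(T[:3,:3]).as_euler('xyz').round(3),"shift cm",d.round(2),"turn",rv.round(3))
E
python3 -c "
from h import *
plan(.40,-.35,.40,1.0)"
```

```text
at [ 0.279  -0.5592  0.4044] yaw [-3.141  0.     0.463] shift cm [ 20.17 -13.32   0.45] turn [-0.    -0.    -0.537]
```

```bash
python3 -m creep '[[[1,4,-2.7,0.1,0,0,0],[1,4,-2.7,0.1,0,0,0],[1,4,-2.7,0.1,0,0,0],[1,4,-2.7,0.1,0,0,0],[1,4,-2.6,0,0,0,0],[0,0,0,0,0,0,-0.18],[0,0,0,0,0,0,-0.18],[0,0,0,0,0,0,-0.18],[0,0,0,0,0,0,0],[0,0,0,0,0,0,0]]]' 60; python3 - <<'E'
from h import *
f=grab("wrist"); save(f,"w1"); s=bot.observe(); print(s["clock"],s["qpos"].round(2),s["grip_width"]); plan(.406,-.357,.40,1.)
np.savez("w1.npz",image=f["image"],M=f["M"],depth=f["depth"],fovy=f["fovy"],cx=f["cx"],cy=f["cy"],k1=f["k1"],K=f["K"])
E
```

```text
clock: 1.5
position: [0.3981, -0.3502, 0.4007]
tool_rot: [-3.142, -0.0, 0.998]
force: [-0.1, -0.6, -0.9]
grip_width: 0.0427
finger_force: 0.0
1.55 [ 0.77  0.38 -0.21  1.85  0.1   0.92 -0.06] 0.042824116894862034
at [ 0.3981 -0.3501  0.4007] yaw [-3.141  0.     0.999] shift cm [-0.15  1.04  0.07] turn [-0.     0.    -0.001]
```

View pics/w1.png

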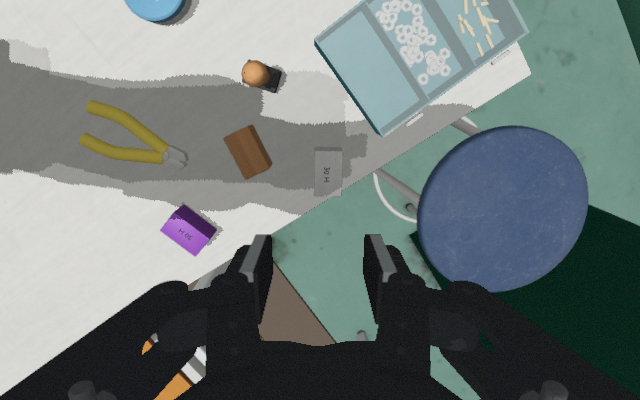

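The wrist view shows the steel block top near (328,172), stamped and close to the bench edge. The wooden block is at (247,152) and the purple one at (188,230). I'll take the exact pose from the height mask.

```bash
cat >> h.py <<'E'
def cloud(f,step=1):
    v,u=np.mgrid[0:400:step,0:640:step]; uv=np.c_[u.ravel(),v.ravel()]
    return uv,depthpt(f,uv)
def blob(f,c,rad,z0,z1):
    uv,P=cloud(f); m=(np.hypot(*(P[:,:2]-c).T)<rad)&(P[:,2]>z0)&(P[:,2]<z1)&(f["depth"][uv[:,1],uv[:,0]]>0)
    Q=P[m]; print("n",m.sum(),"z",np.median(Q[:,2]).round(4),"mean",Q.mean(0).round(4)); 
    r=cv2.minAreaRect((Q[:,:2]*1000).astype(np.float32)); print("rect mm",np.round(r[0],1),np.round(r[1],1),round(r[2],1)); c,rr=cv2.minEnclosingCircle((Q[:,:2]*1000).astype(np.float32)); print("circ",np.round(c,1),round(rr,1)); return Q
E
python3 - <<'E'
from h import *
f=dict(np.load("w1.npz")); print("wrist"); blob(f,(.406,-.357),.045,.024,.04)
# bench reference
print("bench z",depthpt(f,[(280,190),(230,190),(60,260)])[:,2].round(4))
g=grab("top"); blob(g,(.406,-.357),.045,.02,.04); print(depthpt(g,[(400,230),(300,220),(190,230)])[:,2].round(4))
E
```

```text
wrist
n 1332 z 0.0301 mean [ 0.4029 -0.3616  0.03  ]
rect mm [ 402.6 -362.5] [50.3 29.5] 57.0
circ [ 402.7 -362.5] 28.3
bench z [-0.0006 -0.0006  0.0008]
n 217 z 0.0292 mean [ 0.4018 -0.3629  0.029 ]
rect mm [ 402.2 -364.5] [50.8 31.5] 56.1
circ [ 401.1 -363.2] 27.7
[-0.0016 -0.005   0.0015]
```

```bash
python3 -c "
from h import *
plan(.4027,-.3622,.186,.995)"
```

```text
at [ 0.3982 -0.35    0.4007] yaw [-3.142  0.     1.   ] shift cm [-0.78  1.04 21.47] turn [-0.     0.     0.005]
```

```bash
python3 -m creep '[[[0.2,-0.8,1.05,2,0,0,0],[0.2,0,0,4,0,0,0],[0.2,0,0,4,0,0,0],[0.2,0,0,4,0,0,0],[0.2,0,0,3.5,0,0,0],[0.2,0,0,2,0,0,0],[0.2,0,0,1,0,0,0],[0.2,0,0,1,0,0,0],[0.2,0,0,0,0,0,0],[0.2,0,0,0,0,0,0]]]' 60; python3 - <<'E'
from h import *
f=grab("wrist"); save(f,"w2"); plan(.4027,-.3622,.186,.995)
E
```

```text
clock: 2.85
position: [0.4029, -0.3626, 0.1863]
tool_rot: [3.141, 0.0, 1.003]
force: [0.6, -1.2, 0.5]
grip_width: 0.0512
finger_force: 0.0
at [ 0.4028 -0.3627  0.1863] yaw [3.141 0.    1.002] shift cm [ 0.03 -0.04  0.03] turn [0.001 0.    0.007]
```

View pics/w2.png

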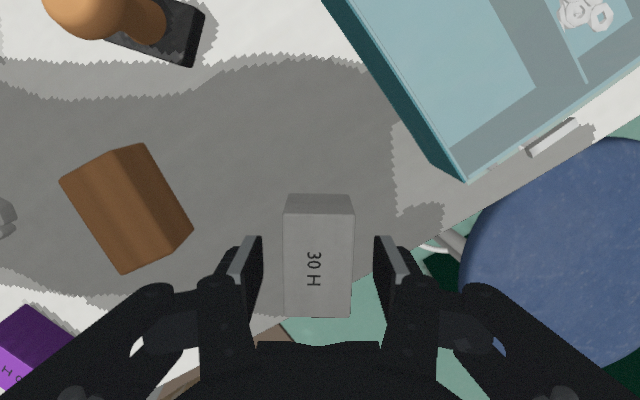

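The block (318,260) sits centred between the fingers. I'll close and lift.

```bash
python3 -m creep '[[[-1,0,0,0,0,0,0],[-1,0,0,0,0,0,0],[-1,0,0,0,0,0,0],[-1,0,0,0,0,0,0],[-1,0,0,-1,0,0,0],[-1,0,0,-3,0,0,0],[-1,0,0,-5,0,0,0],[-1,0,0,-5,0,0,0],[-1,0,0,-5,0,0,0],[-1,0,0,-5,0,0,0],[-1,0,0,-3,0,0,0],[-1,0,0,0,0,0,0]]]' 80; python3 - <<'E'
from h import *
T=pose(); print(R.from_euler('z',0).as_matrix().shape, bot.observe()["qpos"].round(2))
g=grab("top"); hsv=cv2.cvtColor(g["image"],cv2.COLOR_BGR2HSV)
m=cv2.inRange(hsv,(100,120,60),(125,255,255)); m[:, :195]=0; m[:,250:]=0; m[:100]=0;m[225:]=0
r=cv2.minAreaRect(cv2.findNonZero(m)); print(r)
print("caddy blue c",onplane(g,[r[0]],.01).round(4)); b=cv2.boxPoints(r); print(onplane(g,b,.01).round(4))
plan(.41,.22,.45,3.1)
E
```

```text
clock: 4.4
position: [0.4026, -0.3624, 0.458]
tool_rot: [3.138, 0.0, 1.003]
force: [-0.0, -0.2, -2.9]
grip_width: 0.0282
finger_force: 79.9
(3, 3) [ 0.79  0.34 -0.22  1.75  0.08  1.06 -0.03]
((221.80545043945312, 165.88717651367188), (93.94169616699219, 31.688169479370117), 86.42366790771484)
caddy blue c [[0.4766 0.2353 0.01  ]]
[[0.6047 0.2886 0.01  ]
 [0.6099 0.2011 0.01  ]
 [0.3504 0.1829 0.01  ]
 [0.3454 0.269  0.01  ]]
at [ 0.4024 -0.3623  0.4562] yaw [3.141 0.    1.003] shift cm [ 49.49 -30.69   0.57] turn [ 0.000e+00  1.000e-03 -2.097e+00]
```

```bash
python3 -m creep '[[[-1,4.75,-1.85,0,0,0,0],[-1,4.75,-1.85,0,0,0,0],[-1,4.75,-1.85,0,0,0,0],[-1,4.75,-1.85,0,0,0,0],[-1,4.75,-1.85,0,0,0,0],[-1,4.75,-1.85,0,0,0,0],[-1,3.5,-3.4,0,0,0,0],[-1,3.5,-3.4,0,0,0,0],[-1,3.5,-3.4,0,0,0,0],[-1,3.5,-3.4,0,0,0,0],[-1,3.5,-3.4,0,0,0,0],[-1,3.5,-3.4,0,0,0,0]]]'; python3 -m creep '[[[-1,0,0,0,0,0,-0.18],[-1,0,0,0,0,0,-0.18],[-1,0,0,0,0,0,-0.18],[-1,0,0,0,0,0,-0.18],[-1,0,0,0,0,0,-0.18],[-1,0,0,0,0,0,-0.18],[-1,0,0,0,0,0,-0.18],[-1,0,0,0,0,0,-0.18],[-1,0,0,0,0,0,-0.18],[-1,0,0,0,0,0,-0.18],[-1,0,0,0,0,0,-0.18],[-1,0,0,0,0,0,-0.18]]]';  python3 - <<'E'
from h import *
plan(.402,.23,.40,3.207); print(bot.observe()["qpos"].round(2))
f=grab("wrist"); save(f,"w3")
np.savez("w3.npz",**{k:f[k] for k in("image","M","depth","fovy","cx","cy","k1","K")})
E
```

```text
clock: 5.95
position: [0.4027, 0.2254, 0.4545]
tool_rot: [-3.141, 0.002, 1.003]
force: [1.6, -0.4, -4.4]
grip_width: 0.0282
finger_force: 79.8
clock: 7.45
position: [0.4032, 0.2239, 0.4545]
tool_rot: [-3.141, -0.002, -3.114]
force: [0.3, -0.1, -3.8]
grip_width: 0.0279
finger_force: 80.1
at [0.4032 0.2239 0.4545] yaw [-3.141e+00 -2.000e-03 -3.114e+00] shift cm [0.09 0.61 5.45] turn [-0.    -0.002 -0.038]
[ 0.18  0.33 -1.01  1.91  0.32  1.07  0.64]
```

View pics/w3.png

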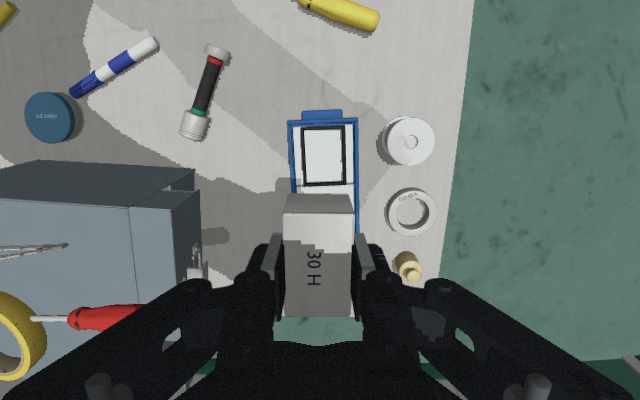

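The pocket is at (324,156) below the held block, with the ring at (410,212), the weight at (407,266) and the spool at (408,140). I'll measure the pocket from this view and the top view.

```bash
python3 - <<'E'
from h import *
f=dict(np.load("w3.npz")); g=grab("top")
def pocket(f,img,box,z,thr):
    x0,y0,x1,y1=box; gray=cv2.cvtColor(img,cv2.COLOR_BGR2GRAY); m=np.zeros_like(gray); m[y0:y1,x0:x1]=(gray[y0:y1,x0:x1]<thr)*255
    cs,_=cv2.findContours(m,cv2.RETR_EXTERNAL,cv2.CHAIN_APPROX_NONE); c=max(cs,key=cv2.contourArea)[:,0]
    P=onplane(f,c,z); r=cv2.minAreaRect((P[:,:2]*1000).astype(np.float32)); print("pocket",r)
pocket(f,f["image"],(298,120,352,192),.02,70)
pocket(g,cv2.imread("pics/top0.png"),(208,172,240,212),.02,80)
print("plate z",depthpt(f,[(318,160),(325,155),(330,165)])[:,2].round(4),depthpt(g,[(224,193),(222,190),(222,196)])[:,2].round(4))
for n,c,z0 in(("ring",(.47,.345),.010),("weight",(.547,.345),.02),("spool",(.38,.325),.03)):
    print(n); blob(f,c,.045,z0,.08)
# blue rim
h=cv2.cvtColor(f["image"],cv2.COLOR_BGR2HSV); m=cv2.inRange(h,(100,120,60),(125,255,255)); m[:,:285]=0;m[:,362:]=0;m[:105]=0;m[192:]=0
P=onplane(f,cv2.findNonZero(m)[:,0],.012); print(P.min(0),P.max(0))
E
```

```text
pocket ((401.339599609375, 230.5363006591797), (74.7186508178711, 53.70091247558594), 3.737431049346924)
pocket ((401.3482360839844, 243.17466735839844), (27.14866828918457, 70.61961364746094), 89.77103424072266)
plate z [0.0123 0.0134 0.0128] [0.7296 0.7248 0.7335]
ring
n 1140 z 0.0179 mean [0.4732 0.349  0.0173]
rect mm [474.1 349.5] [63.5 63.4] 25.3
circ [474.7 349.5] 32.6
weight
n 466 z 0.0313 mean [0.5468 0.3488 0.0342]
rect mm [548.4 350.2] [25.6 31.1] 20.8
circ [550.7 351.1] 15.7
spool
n 1767 z 0.0402 mean [0.3775 0.3315 0.04  ]
rect mm [377.9 331.5] [53.7 55.5] 2.0
circ [378.3 331.8] 28.1
[0.34564485 0.18498422 0.012     ] [0.44951168 0.27713391 0.012     ]
```

```bash
python3 -c "
from h import *
plan(.4013,.2305,.199,3.207)"; python3 -m creep '[[[-1,0.2,0.65,3,0,0,-0.038],[-1,0,0,5,0,0,0],[-1,0,0,5,0,0,0],[-1,0,0,5,0,0,0],[-1,0,0,4,0,0,0],[-1,0,0,0,0,0,0]]]'; python3 -c "
from h import *
plan(.4013,.2305,.199,3.207)"
```

```text
at [0.4033 0.2238 0.4545] yaw [-3.142e+00 -2.000e-03 -3.118e+00] shift cm [ 0.12  0.67 25.55] turn [-0.    -0.002 -0.041]
clock: 8.3
position: [0.4002, 0.2304, 0.2336]
tool_rot: [-3.14, -0.005, -3.085]
force: [0.5, 0.6, -2.7]
grip_width: 0.0282
finger_force: 80.1
at [0.4002 0.2304 0.2336] yaw [-3.14  -0.005 -3.085] shift cm [-0.13  0.01  3.46] turn [-0.002 -0.005 -0.009]
```

```bash
python3 -m creep '[[[-1,-0.1,0,1.5,0,-0.005,0],[-1,0,0,1,0,0,0],[-1,0,0,0.5,0,0,0],[-1,0,0,0.4,0,0,0],[-1,0,0,0.1,0,0,0],[-1,0,0,0,0,0,0],[-1,0,0,0,0,0,0]]]';python3 -c "
from h import *
plan(.4013,.2305,.198,3.207)"
```

```text
clock: 9.18
position: [0.4025, 0.2308, 0.2009]
tool_rot: [3.141, 0.005, -3.083]
force: [0.1, -0.8, -2.6]
grip_width: 0.0282
finger_force: 80.3
at [0.4025 0.2308 0.2009] yaw [ 3.141  0.005 -3.083] shift cm [ 0.12 -0.02  0.29] turn [ 0.     0.005 -0.006]
```

```bash
python3 -m creep '[[[-1,0.1,0,0.2,0,0.005,0],[-1,0,0,0.1,0,0,0],[-1,0,0,0,0,0,0]]]'; python3 -m creep '[[[0.2,0,0,0,0,0,0],[0.2,0,0,0,0,0,0],[0.2,0,0,0,0,0,0],[0.2,0,0,-2,0,0,0],[0.2,0,0,-5,0,0,0],[0.2,0,0,-5,0,0,0],[0.2,0,0,-5,0,0,0],[0.2,0,0,-5,0,0,0],[0.2,0,0,0,0,0,0]]]';python3 - <<'E'
from h import *
plan(.5497,.3505,.40,1.6); f=grab("wrist"); save(f,"w4")
np.savez("w4.npz",**{k:f[k] for k in("image","M","depth","fovy","cx","cy","k1","K")})
print("block");blob(f,(.4013,.2305),.04,.035,.06)
E
```

```text
clock: 9.55
position: [0.4017, 0.231, 0.1994]
tool_rot: [-3.141, 0.003, -3.083]
force: [-6.5, -8.7, 50.9]
grip_width: 0.0281
finger_force: 87.2
clock: 10.68
position: [0.4017, 0.2312, 0.4205]
tool_rot: [3.14, 0.005, -3.083]
force: [0.8, -0.0, -0.4]
grip_width: 0.051
finger_force: 0.0
at [0.4017 0.2312 0.4205] yaw [ 3.14   0.005 -3.083] shift cm [-15.46  11.05   2.13] turn [0.005 0.002 1.6  ]
block
n 1321 z 0.043 mean [0.4005 0.2305 0.043 ]
rect mm [401.4 230.7] [50.5 29.7] 2.6
circ [401.1 230.5] 28.3
```

View pics/w4.png

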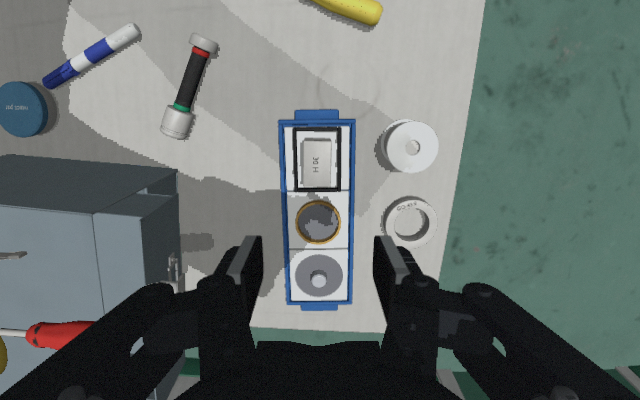

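The block is seated in the pocket (318,160). The cup shows at (318,220), the post at (318,278) and the ring at (410,220). Next I measure the cup and post, then go for the weight.

```bash
python3 - <<'E'
from h import *
f=dict(np.load("w4.npz")); im=f["image"]; h=cv2.cvtColor(im,cv2.COLOR_BGR2HSV)
def fit(m,z,n):
    p=cv2.findNonZero(m)[:,0]; P=onplane(f,p,z); c,r=cv2.minEnclosingCircle((P[:,:2]*1000).astype(np.float32)); e=cv2.minAreaRect((P[:,:2]*1000).astype(np.float32)); print(n,len(p),np.round(c,1),round(r,1),e)
m=cv2.inRange(h,(10,90,60),(32,255,255)); b=np.zeros_like(m); b[195:247,292:345]=255; fit(m&b,.022,"cup")
g=cv2.cvtColor(im,cv2.COLOR_BGR2GRAY); d=cv2.inRange(g,90,175); b[:]=0; b[251:300,292:348]=255; m=cv2.morphologyEx(d&b,cv2.MORPH_OPEN,np.ones((5,5)))
n,l,s,c=cv2.connectedComponentsWithStats(m); i=1+np.argmax(s[1:,4]); fit((l==i).astype(np.uint8),.012,"disc")
uv,P=cloud(f); k=(np.hypot(P[:,0]-.553,P[:,1]-.240)<.03)&(P[:,2]>.021)&(P[:,2]<.04); print("post",k.sum(),P[k].mean(0),P[k].max(0))
k=(np.hypot(P[:,0]-.477,P[:,1]-.2354)<.03)&(P[:,2]>.018)&(P[:,2]<.04); print("cup",k.sum(),P[k].mean(0),(P[k].max(0)+P[k].min(0))/2)
E
```

```text
cup 434 [476.2 236.3] 27.9 ((475.7857971191406, 236.23553466796875), (54.79906463623047, 52.63241958618164), 3.2194318771362305)
disc 1409 [554.  241.4] 31.2 ((554.2907104492188, 241.45193481445312), (60.055152893066406, 60.916439056396484), 3.1951663494110107)
post 192 [0.55145212 0.24099428 0.02629667] [0.56200861 0.25072431 0.02937235]
cup 429 [0.47728628 0.23618662 0.02215733] [0.47689129 0.23595952 0.02134406]
```

```bash
python3 -m creep '[[[0.2,-5.1,3.6,0,0,0,0],[0.2,-5.1,3.6,0,0,0,0],[0.2,-5.1,3.6,0.5,0,0,0],[0.2,0,0,0,0,0,0],[0.2,0,0,0,0,0,0]]]';python3 - <<'E'
from h import *
f=grab("wrist"); save(f,"w5")
np.savez("w5.npz",**{k:f[k] for k in("image","M","depth","fovy","cx","cy","k1","K")})
Q=blob(f,(.5485,.350),.035,.022,.08); k=Q[:,2]>.036; print("knob",Q[k].mean(0)); k=(Q[:,2]<.034);print("shoulder",np.median(Q[k],0),(Q[k].max(0)+Q[k].min(0))/2,Q[k].max(0)-Q[k].min(0))
print("ring");blob(f,(.474,.3495),.045,.012,.03)
h=cv2.cvtColor(f["image"],cv2.COLOR_BGR2HSV); plan(.5485,.35,.185,3.2)
E
```

```text
clock: 11.35
position: [0.5471, 0.3477, 0.4111]
tool_rot: [-3.141, -0.002, -3.081]
force: [0.0, -0.7, 0.8]
grip_width: 0.0514
finger_force: 0.0
n 648 z 0.0313 mean [0.5487 0.3517 0.0359]
rect mm [550.4 351.9] [30.6 30.2] 78.8
circ [550.7 351.9] 15.5
knob [0.55027021 0.35179821 0.04543673]
shoulder [0.5454126  0.35145284 0.03057769] [0.55063092 0.35211073 0.0276795 ] [0.03053347 0.03061295 0.01127232]
ring
n 1605 z 0.0182 mean [0.4738 0.3498 0.0181]
rect mm [474.4 349.7] [61.9 64. ] 3.6
circ [474.6 349.8] 32.3
at [0.547  0.3473 0.4118] yaw [-3.141e+00 -1.000e-03 -3.082e+00] shift cm [-0.19  0.28 22.68] turn [-0.001 -0.001  0.002]
```

View pics/w5.png

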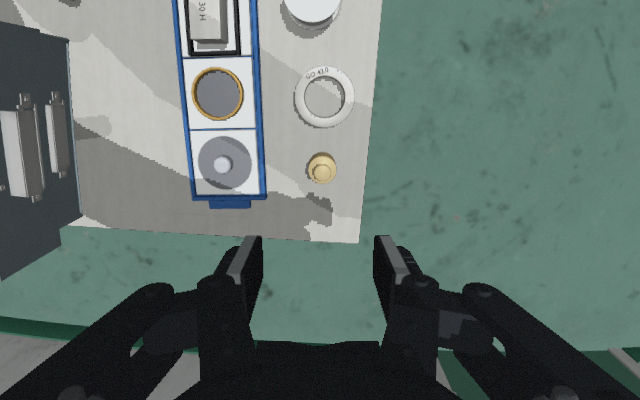

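The weight (321,169) stands clear between the ring and the bench end. Going down on it.

```bash
python3 -m creep '[[[0.2,-0.4,0.45,2.5,0,0,0],[0.2,0,0,5,0,0,0],[0.2,0,0,5,0,0,0],[0.2,0,0,5,0,0,0],[0.2,0,0,3,0,0,0],[0.2,0,0,1,0,0,0],[0.2,0,0,1,0,0,0],[0.2,0,0,0,0,0,0],[0.2,0,0,0,0,0,0]]]';python3 - <<'E'
from h import *
f=grab("wrist"); save(f,"w6"); plan(.5505,.352,.186,3.2)
E
```

```text
clock: 12.52
position: [0.5516, 0.3524, 0.1887]
tool_rot: [3.141, 0.001, -3.083]
force: [0.3, 0.2, 0.0]
grip_width: 0.0509
finger_force: 0.0
at [0.5516 0.3524 0.1886] yaw [ 3.141e+00  1.000e-03 -3.083e+00] shift cm [ 0.12 -0.03  0.26] turn [0.001 0.001 0.001]
```

View pics/w6.png

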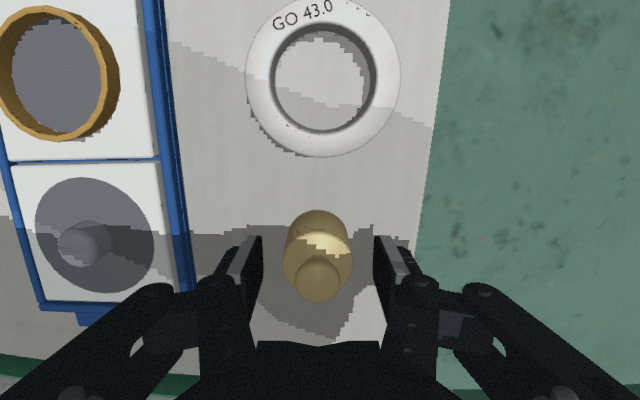

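The weight (318,255) is centred between the pads. Close and lift.

```bash
python3 -m creep '[[[0.2,0.1,0,0.2,0,0,0],[-1,0,0,0,0,0,0],[-1,0,0,0,0,0,0],[-1,0,0,0,0,0,0],[-1,0,0,0,0,0,0],[-1,0,0,-0.5,0,0,0]]]' 60; python3 -m creep '[[[-1,0,0,-2,0,0,0],[-1,0,0,-4,0,0,0],[-1,0,0,-4,0,0,0],[-1,0,0,-2,0,0,0],[-1,0,0,0,0,0,0]]]';python3 -c "
from h import *
plan(.4765,.2358,.24,3.2)"
```

```text
clock: 13.32
position: [0.5503, 0.3521, 0.1906]
tool_rot: [-3.141, -0.001, -3.082]
force: [-0.5, 1.1, -1.8]
grip_width: 0.0281
finger_force: 59.4
clock: 13.95
position: [0.5506, 0.3522, 0.3121]
tool_rot: [3.141, 0.002, -3.083]
force: [-0.1, -0.4, -2.9]
grip_width: 0.0286
finger_force: 59.6
at [0.5506 0.3522 0.3121] yaw [ 3.141e+00  2.000e-03 -3.083e+00] shift cm [  8.1  -11.19   7.19] turn [0.001 0.002 0.001]
```

```bash
python3 -m creep '[[[-1,2.7,-3.7,0,0,0,0],[-1,2.7,-3.7,0,0,0,0],[-1,2.7,-3.8,0,0,0,0],[-1,0,0,4,0,0,0],[-1,0,0,3,0,0,0],[-1,0,0,0,0,0,0],[-1,0,0,0,0,0,0]]]'; python3 -c "
from h import *
plan(.4765,.2358,.2,3.2)"
```

```text
clock: 14.82
position: [0.4762, 0.2359, 0.2412]
tool_rot: [3.141, -0.0, -3.082]
force: [0.5, -0.7, -0.9]
grip_width: 0.0279
finger_force: 59.8
at [0.4762 0.2359 0.2412] yaw [ 3.141 -0.    -3.082] shift cm [-0.03 -0.01  4.12] turn [ 0.    -0.     0.001]
```

```bash
python3 -m creep '[[[-1,0,0,2,0,0,0],[-1,0,0,1.5,0,0,0],[-1,0,0,0.5,0,0,0],[-1,0,0,0.1,0,0,0],[-1,0,0,0,0,0,0],[-1,0,0,0,0,0,0]]]'; python3 -m creep '[[[-1,0,0,0.1,0,0,0],[-1,0,0,0,0,0,0]]]'
```

```text
clock: 15.58
position: [0.4763, 0.2356, 0.2001]
tool_rot: [3.141, 0.001, -3.083]
force: [0.0, 0.2, -1.9]
grip_width: 0.0284
finger_force: 59.8
clock: 15.82
position: [0.4763, 0.2356, 0.1991]
tool_rot: [3.142, 0.001, -3.083]
force: [-1.2, -1.1, 4.4]
grip_width: 0.0284
finger_force: 60.5
```

```bash
python3 -m creep '[[[0.2,0,0,0,0,0,0],[0.2,0,0,0,0,0,0],[0.2,0,0,0,0,0,0],[0.2,0,0,-2,0,0,0],[0.2,0,0,-4,0,0,0],[0.2,0,0,-5,0,0,0],[0.2,0,0,-4,0,0,0],[0.8,0,0,0,0,0,0],[0.8,0,0,0,0,0,0]]]'; python3 - <<'E'
from h import *
plan(.4746,.3498,.175,3.2); f=grab("wrist"); save(f,"w7")
np.savez("w7.npz",**{k:f[k] for k in("image","M","depth","fovy","cx","cy","k1","K")})
print("weight"); Q=blob(f,(.4765,.2358),.02,.035,.08); print(Q[Q[:,2]>.05].mean(0),Q[:,2].max())
print("ring");blob(f,(.474,.3495),.045,.012,.03)
E
```

```text
clock: 16.95
position: [0.476, 0.2353, 0.3491]
tool_rot: [-3.141, 0.0, -3.083]
force: [0.7, -1.0, -0.7]
grip_width: 0.0768
finger_force: 0.0
at [0.476  0.2353 0.3491] yaw [-3.141  0.    -3.083] shift cm [-0.53 11.44 17.41] turn [-0.     0.     0.001]
weight
n 1018 z 0.0445 mean [0.4743 0.2353 0.049 ]
rect mm [476.5 235.4] [30.5 29.5] 3.8
circ [476.7 235.3] 15.6
[0.47622898 0.23540422 0.05861992] 0.06100431543324991
ring
n 2050 z 0.018 mean [0.4733 0.3493 0.0177]
rect mm [474.2 349.3] [63.  62.9] 43.7
circ [474.3 349.8] 32.3
```

View pics/w7.png

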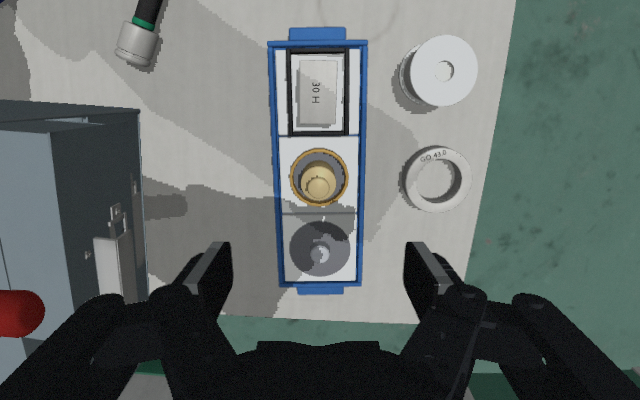

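The weight stands upright in the cup (319,180) and the ring is at (437,180). Going for the ring.

```bash
python3 -m creep '[[[0.8,-0.2,3.8,0,0,0,0],[0.8,-0.2,3.8,0,0,0,0],[0.8,-0.1,3.85,0,0,0,0],[0.8,0,0,4,0,0,0],[0.8,0,0,5,0,0,0],[0.8,0,0,4,0,0,0],[0.8,0,0,2,0,0,0],[0.8,0,0,1,0,0,0],[0.8,0,0,0,0,0,0],[0.8,0,0,0,0,0,0]]]'; python3 - <<'E'
from h import *
plan(.4744,.3497,.175,3.2); f=grab("wrist"); save(f,"w8")
E
```

```text
clock: 18.25
position: [0.4747, 0.3504, 0.1899]
tool_rot: [3.141, 0.001, -3.083]
force: [-0.0, 0.2, 0.6]
grip_width: 0.077
finger_force: 0.0
at [0.4747 0.3504 0.1899] yaw [ 3.141e+00  1.000e-03 -3.083e+00] shift cm [ 0.04 -0.07  1.49] turn [0.001 0.001 0.   ]
```

View pics/w8.png

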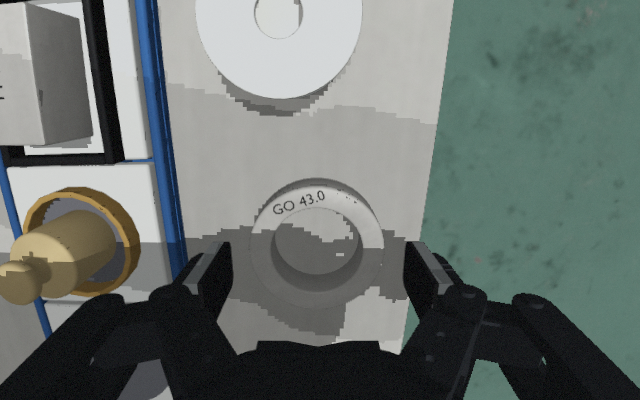

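The ring (317,240) is centred between the fingers.

```bash
python3 -m creep '[[[0.8,0,-0.05,0.8,0,0,0],[0.8,0,0,0.5,0,0,0],[0.8,0,0,0.2,0,0,0],[0.8,0,0,0,0,0,0]]]' 60; python3 -m creep '[[[-1,0,0,0,0,0,0],[-1,0,0,0,0,0,0],[-1,0,0,0,0,0,0],[-1,0,0,-0.5,0,0,0],[-1,0,0,0,0,0,0]]]';  python3 -m creep '[[[-1,0,0,-2,0,0,0],[-1,0,0,-4,0,0,0],[-1,0,0,-3,0,0,0],[-1,0,0,-2,0,0,0],[-1,0,0,0,0,0,0],[-1,0,0,0,0,0,0]]]';python3 -c "
from h import *
plan(.553,.241,.24,3.2)"
```

```text
clock: 18.8
position: [0.4744, 0.3497, 0.1736]
tool_rot: [-3.142, -0.0, -3.082]
force: [-0.3, 0.1, -0.3]
grip_width: 0.0767
finger_force: 0.0
clock: 19.42
position: [0.4745, 0.3497, 0.179]
tool_rot: [3.141, 0.0, -3.083]
force: [-0.3, 0.0, -3.1]
grip_width: 0.0609
finger_force: 65.8
clock: 20.18
position: [0.4743, 0.3494, 0.2878]
tool_rot: [-3.141, -0.001, -3.083]
force: [-0.9, 0.3, -2.7]
grip_width: 0.0612
finger_force: 66.3
at [0.4743 0.3494 0.2878] yaw [-3.141e+00 -1.000e-03 -3.083e+00] shift cm [ -7.22 -11.28   4.79] turn [-0.001 -0.001  0.001]
```

```bash
python3 -m creep '[[[-1,-2.4,-3.75,0,0,0,0],[-1,-2.4,-3.75,0,0,0,0],[-1,-2.4,-3.8,0,0,0,0],[-1,0,0,3,0,0,0],[-1,0,0,2,0,0,0],[-1,0,0,0,0,0,0],[-1,0,0,0,0,0,0]]]'; python3 - <<'E'
from h import *
plan(.553,.241,.19,3.2); f=grab("wrist"); save(f,"w9")
E
```

```text
clock: 21.05
position: [0.5528, 0.242, 0.2392]
tool_rot: [3.141, 0.0, -3.081]
force: [0.5, -0.2, -2.8]
grip_width: 0.0609
finger_force: 66.3
at [0.5528 0.242  0.2392] yaw [ 3.141  0.    -3.081] shift cm [-0.02 -0.1   4.92] turn [0.001 0.    0.002]
```

View pics/w9.png

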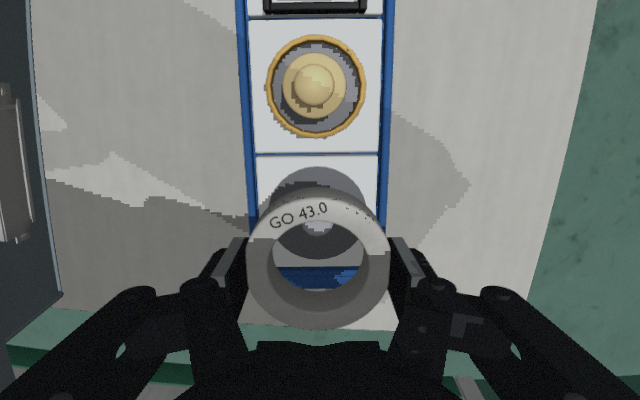

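The ring (318,250) is held level over the post (317,228, seen obliquely). Lowering gently.

```bash
python3 -m creep '[[[-1,0,-0.1,1.5,0,0,0],[-1,0,0,1,0,0,0],[-1,0,0,1,0,0,0],[-1,0,0,0.7,0,0,0],[-1,0,0,0.5,0,0,0],[-1,0,0,0.2,0,0,0],[-1,0,0,0,0,0,0]]]'; python3 -m creep '[[[-1,0,0,0.15,0,0,0],[-1,0,0,0,0,0,0]]]'
```

```text
clock: 21.98
position: [0.5531, 0.2402, 0.1897]
tool_rot: [3.142, 0.0, -3.082]
force: [-0.1, 0.4, -2.3]
grip_width: 0.0605
finger_force: 66.3
clock: 22.22
position: [0.5531, 0.2401, 0.1882]
tool_rot: [-3.142, 0.0, -3.082]
force: [0.0, 0.2, -3.2]
grip_width: 0.0607
finger_force: 66.3
```

```bash
python3 -m creep '[[[-1,0,0,0.1,0,0,0],[-1,0,0,0,0,0,0]]]'; python3 -m creep '[[[-1,0,0,0.05,0,0,0],[-1,0,0,0,0,0,0]]]'
```

```text
clock: 22.48
position: [0.5531, 0.2402, 0.1875]
tool_rot: [-3.142, 0.0, -3.082]
force: [-0.9, -1.2, 4.6]
grip_width: 0.0611
finger_force: 66.9
clock: 22.72
position: [0.5531, 0.2402, 0.1874]
tool_rot: [-3.141, 0.001, -3.082]
force: [-3.8, -3.3, 13.6]
grip_width: 0.0608
finger_force: 68.0
```

```bash
python3 -m creep '[[[0.7,0,0,0,0,0,0],[0.7,0,0,0,0,0,0],[0.7,0,0,0,0,0,0],[0.7,0,0,-2,0,0,0],[0.7,0,0,-4,0,0,0],[0.7,0,0,-5,0,0,0],[0.7,0,0,-5,0,0,0],[0.7,0,0,-4,0,0,0],[0.7,0,0,0,0,0,0],[0.7,0,0,0,0,0,0]]]'; python3 - <<'E'
from h import *
f=grab("wrist"); save(f,"w10")
for n,c,z0,z1 in(("ring",(.553,.241),.023,.05),("weight",(.4765,.2355),.035,.08),("block",(.4013,.2305),.035,.06)):
    print(n); blob(f,c,.036 if n!="weight" else .025,z0,z1)
print("spool",depthpt(f,[(f["cx"],30)])); g=grab("top"); print("stamp/wood"); blob(g,(.397,-.232),.03,.04,.08); blob(g,(.345,-.294),.04,.02,.05)
s=bot.observe(); print(s["finger_force"],s["force"],s["grip_width"])
E
```

```text
clock: 23.98
position: [0.5528, 0.2399, 0.3871]
tool_rot: [-3.141, 0.0, -3.082]
force: [0.1, 0.3, -1.1]
grip_width: 0.0723
finger_force: 0.0
ring
n 2087 z 0.0308 mean [0.5522 0.2401 0.0302]
rect mm [553.  240.3] [64.2 62.7] 2.0
circ [553.  239.9] 32.2
weight
n 948 z 0.0445 mean [0.4773 0.2355 0.0493]
rect mm [477.5 235.2] [31.1 30.2] 3.5
circ [477.3 235.5] 15.7
block
n 1204 z 0.0432 mean [0.414  0.2314 0.043 ]
rect mm [413.5 231.4] [27.3 30.4] 2.4
circ [413.1 231.4] 20.0
spool [[0.42471973 0.23232321 0.04260532]]
stamp/wood
n 0 z nan mean [nan nan nan]
rect mm [0. 0.] [0. 0.] 0.0
circ [0. 0.] 0.0
n 0 z nan mean [nan nan nan]
rect mm [0. 0.] [0. 0.] 0.0
circ [0. 0.] 0.0
0.0 [-0.38959208 -0.3577896  -0.43098228] 0.07232515010279264
  return _methods._mean(a, axis=axis, dtype=dtype,
  ret = ret.dtype.type(ret / rcount)
h.py:32: RuntimeWarning: Mean of empty slice.
  Q=P[m]; print("n",m.sum(),"z",np.median(Q[:,2]).round(4),"mean",Q.mean(0).round(4));
  ret = um.true_divide(
```

View pics/w10.png

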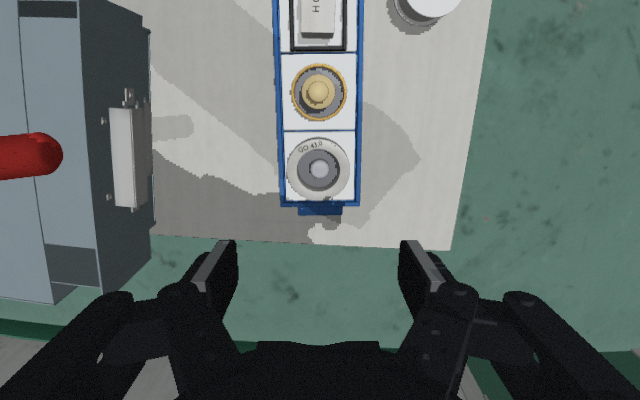

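The ring is flat over the post (318,169), the weight is in the cup (317,92) and the block is in the pocket (318,20). All measured heights match, and the gripper is clear. Handing in.

```bash
python3 -c "
from workcell import bot
print(bot.job_done())"
```

```text
the job is handed in; nothing more can be done
None
```

The ring gauge, setting block and test weight are each measured flat and down in their own nests, and the job was handed in at about 24 s; the gripper kept clear of the look-alikes, but the arm hid the stamp and wooden block from my last check.

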